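# Make up two shoe-lasting kits

### The job

Make up the two kits for the lasting line. First finish the mint tray: the sand-coloured last in its long bay and the red pot in its cork-floored cell; then the dark navy tray: the brown last in its long bay, the yellow pot in its cork-floored cell and the amber jar in its white-floored cell. Set everything down upright on the tray floor without dropping it, and leave the grey last and the green pot where they are.

Things in the scene. Friction and masses are not known exactly. Their poses are not given: they have to be found in the camera images.
- sand_last: Child-size hard plastic shoe last, sand-beige with a red patch on top. Lies sole down, 140 long (own x, toe to +x), 56 wide at the ball, 72 high, 240 g. Origin: underside, mid length; z up. From height 50 to its flat top at 72 it is a straight-sided block 34 wide (y), 64 long, centred 17 to the heel side (x -17): grip it there across y. The toe is low (under 25).
- brown_last: Child-size hard plastic shoe last, dark brown. Lies sole down, 140 long (own x, toe to +x), 56 wide at the ball, 72 high, 240 g. Origin: underside, mid length; z up. From height 50 to its flat top at 72 it is a straight-sided block 34 wide (y), 64 long, centred 17 to the heel side (x -17): grip it there across y. The toe is low (under 25).
- grey_last: Child-size hard plastic shoe last, dark grey; not needed, leave it alone. Lies sole down, 140 long (own x, toe to +x), 56 wide at the ball, 72 high, 240 g. Origin: underside, mid length; z up. From height 50 to its flat top at 72 it is a straight-sided block 34 wide (y), 64 long, centred 17 to the heel side (x -17): grip it there across y. The toe is low (under 25).
- red_pot: Closed round plastic pot of eyelets, red, 44 diameter, 60 high, straight sides, about 90 g, standing upright. Origin: centre of its underside; z up.
- yellow_pot: Closed round plastic pot of eyelets, yellow, 44 diameter, 60 high, straight sides, about 90 g, standing upright. Origin: centre of its underside; z up.
- green_pot: Closed round plastic pot of eyelets, green; not needed, leave it alone, 44 diameter, 60 high, straight sides, about 90 g, standing upright. Origin: centre of its underside; z up.
- jar: Closed amber jar with a white cap and a paper band, 46 diameter up to 50 height, white cap 40 diameter from 53 to 66 height, about 120 g, standing upright. Origin: centre of its underside; z up.
- mint_tray: Shallow mint-green kit tray, fixed, 169 (x) by 175 (y), walls 5 thick, 25 high, floor 5 thick. Origin: centre of underside, z up. Centres in its frame: long bay (inside 84 in x, 165 in y, length along y) at x +37.5, y 0; two cells nearer the robot (inside 70 in x, 80 in y), both at x -44.5: tan cork floor at y +42.5, white floor at y -42.5.
- navy_tray: Shallow dark navy-blue kit tray, fixed, 169 (x) by 175 (y), walls 5 thick, 25 high, floor 5 thick. Origin: centre of underside, z up. Centres in its frame: long bay (inside 84 in x, 165 in y, length along y) at x +37.5, y 0; two cells nearer the robot (inside 70 in x, 80 in y), both at x -44.5: tan cork floor at y +42.5, white floor at y -42.5.
Things that resemble listed ones, but are neither listed nor needed, are in the scene too. Several things look just like the yellow_pot: the one meant starts farthest from the robot's base. Leave any turquoise look-alike of the brown_last alone.

How it is judged (in metres and radians):
On the way, in this order (a step that is already met when the one before it is completed fails the run):
1. the mint kit is complete: sand last in the long bay, red pot in the cork-floored cell (x of sand_last in the frame of mint_tray between 0.0205 and 0.0545 m and y of sand_last in the frame of mint_tray between -0.018 and 0.018 m and z of sand_last in the frame of mint_tray between 0.002 and 0.009 m and angle between each of sand_last, red_pot's own z axis and vertical below 0.1 rad and linear speed of each of sand_last, red_pot below 0.03 m/s and x of red_pot in the frame of mint_tray between -0.0605 and -0.0285 m and y of red_pot in the frame of mint_tray between 0.0215 and 0.0635 m and z of red_pot in the frame of mint_tray between 0.002 and 0.009 m), for 0.2 s.
2. the navy kit is complete: brown last in the long bay, yellow pot in the cork-floored cell, jar in the white-floored cell (x of brown_last in the frame of navy_tray between 0.0205 and 0.0545 m and y of brown_last in the frame of navy_tray between -0.018 and 0.018 m and z of brown_last in the frame of navy_tray between 0.002 and 0.009 m and angle between each of brown_last, yellow_pot, jar's own z axis and vertical below 0.1 rad and linear speed of each of brown_last, yellow_pot, jar below 0.03 m/s and x of yellow_pot in the frame of navy_tray between -0.0605 and -0.0285 m and y of yellow_pot in the frame of navy_tray between 0.0215 and 0.0635 m and z of yellow_pot in the frame of navy_tray between 0.002 and 0.009 m and x of jar in the frame of navy_tray between -0.0595 and -0.0295 m and y of jar in the frame of navy_tray between -0.0625 and -0.0225 m and z of jar in the frame of navy_tray between 0.002 and 0.009 m), for 0.2 s.
At the end, for the whole second after the job is handed in: All five released, at rest, upright (tilt under 0.1 rad) on the floor (origin 2-9 mm above the tray underside) of their own bay or cell: from its centre in tray x, y lasts within 17, 18 mm, pots 16, 21 mm, jar 15, 20 mm. Mint kit complete first. Grey last and green pot moved under 30 mm (all of step 1 and all of step 2 and distance of each of grey_last, green_pot from where it was at the start of the episode below 0.03 m); the robot touches nothing.
It fails at once if one of the five things is dropped or thrown into its tray (faster than 0.65 m/s below the wall tops) ((x of sand_last in the frame of mint_tray between -0.08 and 0.08 m and y of sand_last in the frame of mint_tray between -0.085 and 0.085 m and z of sand_last in the frame of mint_tray below 0.025 m and linear speed of sand_last above 0.65 m/s) or (x of red_pot in the frame of mint_tray between -0.08 and 0.08 m and y of red_pot in the frame of mint_tray between -0.085 and 0.085 m and z of red_pot in the frame of mint_tray below 0.025 m and linear speed of red_pot above 0.65 m/s) or (x of brown_last in the frame of navy_tray between -0.08 and 0.08 m and y of brown_last in the frame of navy_tray between -0.085 and 0.085 m and z of brown_last in the frame of navy_tray below 0.025 m and linear speed of brown_last above 0.65 m/s) or (x of yellow_pot in the frame of navy_tray between -0.08 and 0.08 m and y of yellow_pot in the frame of navy_tray between -0.085 and 0.085 m and z of yellow_pot in the frame of navy_tray below 0.025 m and linear speed of yellow_pot above 0.65 m/s) or (x of jar in the frame of navy_tray between -0.08 and 0.08 m and y of jar in the frame of navy_tray between -0.085 and 0.085 m and z of jar in the frame of navy_tray below 0.025 m and linear speed of jar above 0.65 m/s)).
It fails at once if the grey last or the green pot, which stay, is moved more than 30 mm (distance of any of grey_last, green_pot from where it was at the start of the episode above 0.03 m).
It also fails if it takes over 128 s, if anything falls off the work surface, if the arm or the gripper's body presses on something with over 40 N, if the wrist force passes 120 N, or if a joint passes its speed limit or range.

### The arm

A 7-joint arm with a two-finger parallel gripper is mounted at the origin on the work surface. World frame = base frame: x ahead of the robot, y to its left, z up, the work surface at z = 0. Lengths are in mm, angles in rad, forces in N, time in s.
With the tool pointing down it reaches from about 400 to 875 mm from the base axis. Payload 19.3 kg.
Tool frame: the origin (TCP) lies at the very end of the fingers, on their centre line; the grasp point (between the pads) lies 19 mm behind it (grip_point_offset is the z of the grasp point in the tool frame, in mm); z points along the fingers, x is the direction in which the jaws open and shut, and the axes are right-handed (so a half turn about z gives the same grasp; the last joint's range is limited). The gripper opens to 85 mm and grips with 20 to 120 N. Pads are 22 mm wide; open, the fingers measure 114 mm over their backs; the gripper's body (76 mm by 85 mm) begins 54 mm behind the grasp point. The pads swing forward as they close: fully open they stand 13 mm farther back than shut.
Start: joints at [1.132, 0.521, -0.036, 1.599, 0.021, 1.021, -0.113], TCP at [225.282, -582.977, 231.291] pointing down, gripper open.
Joint ranges: [-2.91, 2.91], [-0.3, 2.13], [-1.5, 1.42], [0.17, 2.43], [-1.26, 4.41], [0.16, 1.93], [-2.52, 2.52]. Speed limits (rad/s): [1.89, 1.89, 2.39, 2.39, 3.01, 3.01, 3.01].

### API

Orientations are given as a 3x3 rotation matrix whose columns are the frame's x, y, z axes.
In Python, from workcell import movep, movel, goto_joints, open_gripper, clamp, wait, inverse_kinematics, read_state, camera, PlanningError, finish_job, grip_point_offset gives the robot as it stands. Calls block until the motion is done:
- movep(position, orientation): joint-space move of the TCP to a pose.
- movel(position, frame=None, max_speed=150, guard=None): straight line of the TCP; frame=None keeps the orientation; max_speed is the mean speed in mm/s. With guard (N) it stops when the force on the tool has changed by that much, and returns True; else False.
- goto_joints(angles): joint-space move.
- open_gripper() and clamp(): open the fingers fully, or close them until they stop; the grip force is fixed at half the most.
- wait(seconds).
- inverse_kinematics(position, orientation): joint angles nearest the present ones, or None.
- read_state(): the state.
- camera(name): name is "scene" or "top" or "wrist"; returns a dict with "image" (384x512x3 uint8, blue, green, red), "range_z" (384x512 float32, mm along the optical axis (not along the pixel's ray), 0 where there is no reading), "fx", "fy", "cx", "cy" (pixels), "cam_to_world" (4x4, takes a point from camera to world coordinates). Camera axes: x right, y up, looking along -z (the intrinsics and any distortion apply to the point x, -y, -z); pixel columns grow to the right and rows downward; lengths in mm; the calibration is good to about 2 mm. A picture is of the moment at which its call begins.
A pose or a line that the arm cannot do raises PlanningError and nothing moves.
- finish_job(): hands the job in, once; it reports no verdict.
The state is a dict: "time": time; "qpos": joint angles; "qvel": joint speeds; "joint_efforts": joint torques, N m; "eef_pos": TCP position; "tool_rot": TCP orientation; "ft_force": force on the tool from outside, world axes, zero at the start; "torque": the same for the moment, N m; "finger_gap": finger opening in mm.
Only numpy, scipy, OpenCV 4.12 (cv2) and the standard library are available. Lean on these libraries where they do the work, as an engineer would, in place of code of your own. Each camera call takes 0.05 s, during which the arm holds its last target.

## Working session

There is one attempt and no reset: what is moved stays moved. The work goes in short steps, each a Python script; the robot and the scene stay as the last script left them, time stands still between calls to the robot, and variables do not carry over. Pictures are saved under pics/ and viewed, and the job is handed in when it is done.

```bash
ls; mkdir -p pics; python3 - <<'E'
from workcell import *
import cv2,numpy as np,pickle
d={}
for n in("scene","top"):
    c=camera(n);d[n]=c;cv2.imwrite(f"pics/{n}0.png",c["image"])
    print(n,c["fx"],c["fy"],c["cx"],c["cy"],{k:v for k,v in c.items() if k not in("image","range_z")}, (c["range_z"]>0).mean())
pickle.dump(d,open("d0.pkl","wb"))
s=read_state();print(s,grip_point_offset)
E
```

```text
pics
scene 496.6364217044061 496.6364217044061 257.64151609999726 189.4129758565853 {'fx': 496.6364217044061, 'fy': 496.6364217044061, 'cx': 257.64151609999726, 'cy': 189.4129758565853, 'cam_to_world': array([[-7.68682134e-02, -8.22840877e-01,  5.63048994e-01,
         1.29209163e+03],
       [ 9.97015487e-01, -6.74969533e-02,  3.74737319e-02,
         6.99273213e+01],
       [ 7.16917322e-03,  5.64249105e-01,  8.25573467e-01,
         1.27585545e+03],
       [ 0.00000000e+00,  0.00000000e+00,  0.00000000e+00,
         1.00000000e+00]])} 0.9958089192708334
top 354.73870174584505 354.73870174584505 249.95252977062265 193.6447967066978 {'fx': 354.73870174584505, 'fy': 354.73870174584505, 'cx': 249.95252977062265, 'cy': 193.6447967066978, 'cam_to_world': array([[ 2.03226971e-02,  9.80364435e-01, -1.96144238e-01,
         2.74151236e+02],
       [-9.99477124e-01,  1.49866146e-02, -2.86509916e-02,
        -8.47696324e+00],
       [-2.51488752e-02,  1.96623944e-01,  9.80156395e-01,
         9.95186115e+02],
       [ 0.00000000e+00,  0.00000000e+00,  0.00000000e+00,
         1.00000000e+00]])} 0.9960886637369791
{'time': 0.1, 'qpos': array([ 1.1317884 ,  0.52193516, -0.03629968,  1.599897  ,  0.02121483,
        1.02108441, -0.11276216]), 'qvel': array([-0.00134051, -0.00044077,  0.00088713, -0.00233179, -0.00080283,
        0.00087348, -0.00045548]), 'joint_efforts': array([ 5.03552132e-03, -9.28490710e+01,  1.98474102e+00, -3.70530438e+01,
        1.82298745e-02,  5.22620656e-03, -8.71802172e-06]), 'eef_pos': array([ 225.17087894, -582.74299715,  230.81493121]), 'tool_rot': array([[ 3.60512513e-01, -9.32754282e-01, -4.20617662e-04],
       [-9.32753909e-01, -3.60512747e-01,  8.39268180e-04],
       [-9.34469017e-04,  8.97660884e-05, -9.99999559e-01]]), 'ft_force': array([-0.26419955, -0.26978135, -0.03922315]), 'torque': array([ 0.00044731, -0.00211325, -0.02998632]), 'finger_gap': 85.44713846605026} -18.700000000000003
```

View pics/scene0.png

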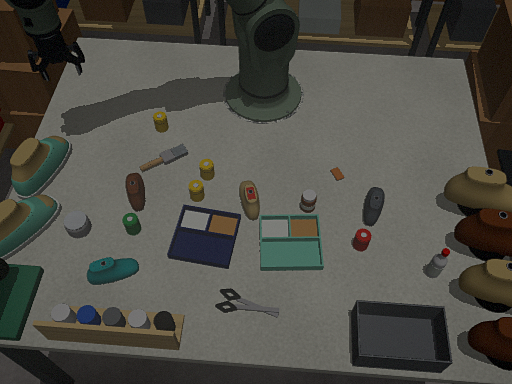

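View pics/top0.png

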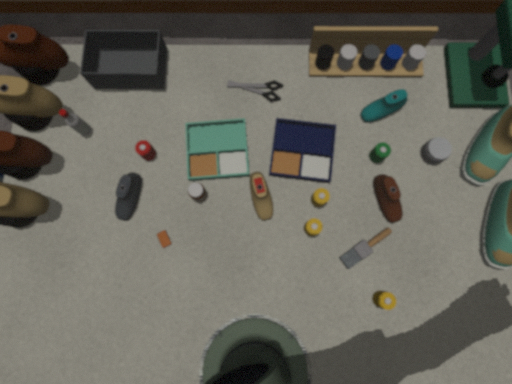

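The scene view shows the mint tray near (290,242) and the navy tray near (205,236). The sand last is at (249,198), the brown last at (135,190), the red pot at (362,239) and the jar at (308,200). In the top view, the yellow pots are at (321,197), (314,227) and (386,301). Next I'll measure them.

```bash
cat > v.py <<'E'
import cv2,numpy as np
def cloud(c):
    h,w=c["range_z"].shape;u,v=np.meshgrid(np.arange(w),np.arange(h));Z=c["range_z"]
    p=np.stack([(u-c["cx"])/c["fx"]*Z,-(v-c["cy"])/c["fy"]*Z,-Z,np.ones_like(Z)],-1)
    return (p@c["cam_to_world"].T)[...,:3]
def ray(c,uv,z):
    uv=np.atleast_2d(uv).astype(float)
    d=np.stack([(uv[:,0]-c["cx"])/c["fx"],-(uv[:,1]-c["cy"])/c["fy"],-np.ones(len(uv))],-1)@c["cam_to_world"][:3,:3].T
    o=c["cam_to_world"][:3,3];t=(z-o[2])/d[:,2];return (o+d*t[:,None])
def proj(c,P):
    P=np.atleast_2d(P);M=np.linalg.inv(c["cam_to_world"]);q=P@M[:3,:3].T+M[:3,3]
    return np.stack([c["cx"]+c["fx"]*q[:,0]/-q[:,2],c["cy"]-c["fy"]*q[:,1]/-q[:,2]],-1)
E
python3 - <<'E'
from v import *
import pickle
d=pickle.load(open("d0.pkl","rb"))
# seeds: roi in each image
roi={"top":dict(yA=(321,197),yB=(314,227),yC=(386,301),red=(145,150),green=(381,152),jar=(196,190)),
"scene":dict(yA=(196,190),yB=(206,169),yC=(160,121),red=(362,239),green=(131,224),jar=(308,200))}
for n,c in d.items():
    P=cloud(c);h=P[...,2]
    print(n,"floor z",np.median(h[100:300,150:400]))
    for k,(u,v) in roi[n].items():
        zt=66 if k=="jar" else 60
        sl=np.zeros(h.shape,bool);sl[v-18:v+19,u-18:u+19]=1
        m=sl&(h>zt-9)&(h<zt+12)
        nn,lab,st,ce=cv2.connectedComponentsWithStats(m.astype(np.uint8))
        i=1+np.argmax(st[1:,4]);mm=lab==i
        cn=max(cv2.findContours(mm.astype(np.uint8),0,1)[0],key=len)[:,0]
        w=ray(c,cn,zt).astype(np.float32)
        (cx,cy),r=cv2.minEnclosingCircle(w[:,:2].copy())
        print(k,st[i],"c",round(cx),round(cy),"r",round(r,1),"pc",np.round(np.median(P[mm],0),1),"dist",round(np.hypot(cx,cy)))
    # lasts
c=d["top"];P=cloud(c);h=P[...,2]
for n,S in (("top",dict(sand=(261,195),brown=(388,198),grey=(128,196),turq=(385,106))),("scene",dict(sand=(249,198),brown=(135,190),grey=(374,205),turq=(112,270)))):
    c=d[n];P=cloud(c);h=P[...,2]
    for k,(u,v) in S.items():
        sl=np.zeros(h.shape,bool);sl[v-32:v+33,u-32:u+33]=1
        for lo,hi in((64,82),(12,82)):
            m=(sl&(h>lo)&(h<hi)).astype(np.uint8);nn,lab,st,ce=cv2.connectedComponentsWithStats(m)
            i=1+np.argmax(st[1:,4]);q=P[lab==i]
            print(n,k,lo,st[i],np.round(q.mean(0),1),np.array(cv2.minAreaRect(q[:,:2].astype(np.float32))[:2]).round(1).tolist(),round(cv2.minAreaRect(q[:,:2].astype(np.float32))[2],1))
for n,ctr in (("top",(265,155)),("scene",(250,235))):
    c=d[n];u,v=ctr
    cv2.imwrite(f"pics/crop_{n}.png",cv2.resize(c["image"][v-60:v+75,u-90:u+90],None,fx=4,fy=4,interpolation=2))
t=d["top"]["image"];cv2.imwrite("pics/yel.png",np.clip(2.*cv2.resize(t[130:320,270:420],None,fx=3,fy=3,interpolation=2),0,255))
E
```

```text
scene floor z -1.0056136062808037
yA [188 180  15  13 148] c 466 -171 r 23.2 pc [ 464.8 -172.1   57.9] dist 496
yB [199 159  14  12 136] c 384 -152 r 23.5 pc [ 381.1 -151.7   57.7] dist 412
yC [153 112  14  11 112] c 201 -331 r 24.1 pc [ 198.4 -331.1   57.4] dist 387
red [355 229  16  14 170] c 593 319 r 23.1 pc [592.1 320.6  57.5] dist 673
green [122 213  16  14 173] c 596 -340 r 23.5 pc [ 593.6 -340.2   57.5] dist 686
jar [302 189  14  13 132] c 475 167 r 21.7 pc [473.2 166.4  63.7] dist 503
top floor z 1.3548578336536252
yA [313 188  16  16 209] c 458 -170 r 22.7 pc [ 458.5 -170.7   59.9] dist 489
yB [305 218  17  17 223] c 378 -149 r 22.2 pc [ 377.1 -149.    60.4] dist 406
yC [377 292  19  18 263] c 194 -329 r 23.0 pc [ 194.  -329.1   60.3] dist 382
red [135 140  16  16 195] c 588 322 r 23.4 pc [588.3 320.8  59.7] dist 670
green [374 142  17  16 208] c 590 -338 r 23.2 pc [ 589.4 -338.7   59.7] dist 680
jar [188 182  15  16 175] c 469 168 r 20.7 pc [470.  167.5  66.4] dist 498
top sand 64 [251 173  15  25 272] [482.   -3.8  72.7] [[482.5, -3.4], [65.0, 33.8]] 18.5
top sand 12 [249
[... 827 characters left out ...]
40.3
scene brown 64 [127 176  12  19 192] [ 485.  -354.2   70.2] [[482.3, -355.4], [70.9, 32.7]] 14.6
scene brown 12 [125 173  20  37 574] [ 487.1 -350.5   47. ] [[466.0, -360.6], [141.0, 53.6]] 22.1
scene grey 64 [369 191  14  20 198] [478.9 359.1  70. ] [[477.3, 359.8], [33.2, 67.2]] 72.5
scene grey 12 [363 187  22  38 594] [481.1 356.7  47. ] [[461.7, 363.0], [54.9, 141.5]] 72.6
scene turq 64 [ 89 257  26  16 273] [ 745.  -380.4   70.3] [[744.0, -380.7], [35.8, 64.9]] 21.3
scene turq 12 [  87  257   51   27 1003] [ 745.3 -361.9   44.1] [[741.1, -362.4], [53.0, 135.9]] 31.8[ WARN:0@0.533] global loadsave.cpp:1063 imwrite_ Unsupported depth image for selected encoder is fallbacked to CV_8U.
```

View pics/yel.png

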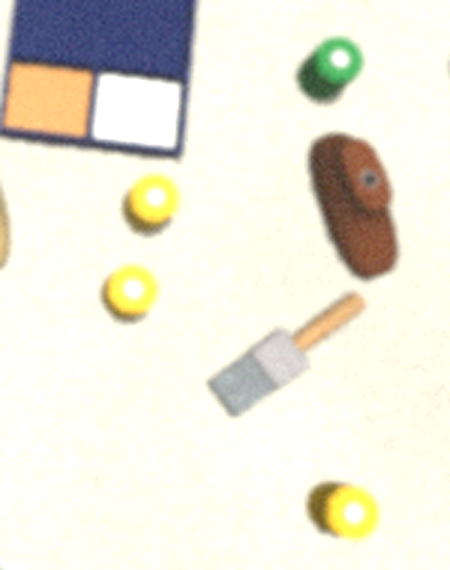

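View pics/crop_top.png

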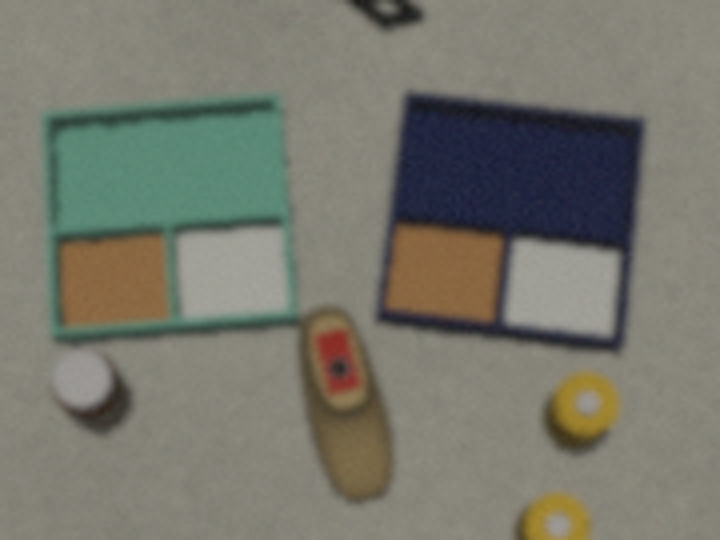

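View pics/crop_scene.png

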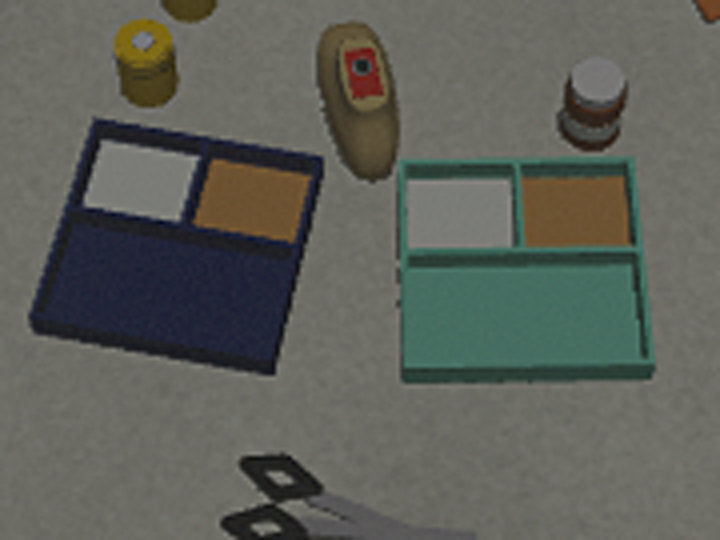

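The yellow pots in the top view are at (321,197), (314,227) and (386,301), which is 489, 406 and 382 mm from the base. The one at (321,197), beside the navy tray, is the farthest, so it's the one meant; the crop confirms it. The brown last is the dark brown one at (388,198). The turquoise one at (385,106) stays where it is. Next come the tray poses, then a wrist view.

```bash
python3 - <<'E'
from v import *
import pickle
d=pickle.load(open("d0.pkl","rb"))
C={"top":dict(mint=(218,150),navy=(303,150)),"scene":dict(mint=(290,242),navy=(205,236))}
for n,c in d.items():
    P=cloud(c);h=P[...,2];off=1.35 if n=="top" else -1.0
    hsv=cv2.cvtColor(c["image"],cv2.COLOR_BGR2HSV)
    for k,(u,v) in C[n].items():
        sl=np.zeros(h.shape,bool);sl[v-38:v+38,u-40:u+40]=1
        col=(hsv[...,0]>70)&(hsv[...,0]<95)&(hsv[...,1]>70) if k=="mint" else (hsv[...,0]>105)&(hsv[...,0]<135)&(hsv[...,1]>70)
        m=sl&col&(h-off>17)&(h-off<32)
        q=P[m][:,:2].astype(np.float32);r=cv2.minAreaRect(q)
        m2=(sl&col).astype(np.uint8);q2=P[m2>0][:,:2].astype(np.float32)
        print(n,k,m.sum(),np.round(r[0],1),np.round(r[1],1),round(r[2],1),"colour:",[np.round(x,1) for x in cv2.minAreaRect(q2)])
        # floors
        for fl in("cork","white"):
            fm=(hsv[...,0]<25)&(hsv[...,1]>100)&(hsv[...,2]>80) if fl=="cork" else (hsv[...,1]<40)&(hsv[...,2]>125)
            R=cv2.convexHull(np.argwhere(m2)[:,::-1].astype(np.int32));inn=cv2.fillConvexPoly(np.zeros(h.shape,np.uint8),R,1)
            f=(inn>0)&fm
            nn,lab,st,ce=cv2.connectedComponentsWithStats(f.astype(np.uint8));i=1+np.argmax(st[1:,4])
            w=P[lab==i];print("  ",fl,st[i][4],[np.round(x,1) for x in cv2.minAreaRect(w[:,:2].astype(np.float32))])
E
cat > r.py <<'E'
from workcell import *
from v import *
import pickle
def R(yaw):  # tool down, jaw(x axis) at yaw (deg)
    a=np.radians(yaw);c,s=np.cos(a),np.sin(a)
    return np.array([[c,s,0],[s,-c,0],[0,0,-1.]])
def q7(p,yaw):
    q=inverse_kinematics(p,R(yaw));return None if q is None else np.round(q,2)
E
python3 - <<'E'
from r import *
for y in (-90,-74,106,90): print(y,q7([440,-60,280],y))
c=camera("wrist");print(c["cam_to_world"],c["fx"])
E
```

```text
scene mint 620 [602.5 119.3] [176.  174.8] 5.7 colour: [array([900.1, 136.9]), array([775.3, 177.7]), np.float64(3.2)]
   cork 414 [array([904.5, 134. ]), array([ 78. , 781.9]), np.float64(86.3)]
   white 98 [array([556.1,  72.4]), array([60. , 74.1]), np.float64(4.1)]
scene navy 439 [ 602.3 -127.9] [175. 174.] 83.4 colour: [array([902.6, -86.4]), array([813.6, 206.4]), np.float64(7.6)]
   cork 435 [array([910.1, -30. ]), array([784.8,  87. ]), np.float64(8.3)]
   white 100 [array([907.6, -73.1]), array([816.2,  83.3]), np.float64(14.6)]
top mint 262 [600.  118.8] [165.9 169.2] 5.4 colour: [array([474. , 102.3]), array([423.9, 171.1]), np.float64(7.0)]
   cork 510 [array([423.8, 102.2]), array([362.6,  84.2]), np.float64(23.4)]
   white 584 [array([431.8,  54.5]), array([329.8,  81. ]), np.float64(8.0)]
top navy 189 [ 599.6 -128.2] [164.3 164.8] 83.1 colour: [array([ 474.6, -113.6]), array([166.2, 421.4]), np.float64(83.7)]
   cork 569 [array([433.7, -63.9]), array([ 77.3, 330.6]), np.float64(82.7)]
   white 513 [array([ 555.1, -164.5]), array([74.1, 62.6]), np.float64(82.8)]
-90 [ 0.31  0.19 -0.35  1.98  0.08  0.99 -1.65]
-74 [ 0.34  0.19 -0.39  1.97  0.09  0.99 -1.38]
106 [ 0.77  0.27 -0.91  1.96  0.25  1.03  1.6 ]
90 [ 0.76  0.26 -0.9   1.96  0.24  1.03  1.32]
[[ 3.60907783e-01  8.80922557e-01  3.06138891e-01  3.04150752e+02]
 [-9.32600578e-01  3.41371748e-01  1.17138774e-01 -5.51938158e+02]
 [-1.31698000e-03 -3.27781602e-01  9.44752606e-01  3.74859879e+02]
 [ 0.00000000e+00  0.00000000e+00  0.00000000e+00  1.00000000e+00]] 337.8038419889289
```

```bash
cat >> r.py <<'E'
def snap(name,pkl=None):
    c=camera("wrist");cv2.imwrite(f"pics/{name}.png",c["image"]);pickle.dump(c,open(f"{name}.pkl","wb"));return c
def blob(c,lo,hi,near,rad=70):
    P=cloud(c);m=((P[...,2]>lo)&(P[...,2]<hi)&(np.hypot(P[...,0]-near[0],P[...,1]-near[1])<rad)).astype(np.uint8)
    nn,lab,st,ce=cv2.connectedComponentsWithStats(m);i=1+np.argmax(st[1:,4]);q=P[lab==i]
    r=cv2.minAreaRect(q[:,:2].astype(np.float32));print("blob",lo,hi,len(q),"mean",q.mean(0).round(1),"rect",np.round(r[0],1),np.round(r[1],1),round(r[2],1));return q,r
E
python3 - <<'E'
from r import *
t0=read_state()["time"]
movep([484,-4,250],R(-74))
print(read_state()["time"]-t0)
c=snap("w1")
P=cloud(c);print("floor med",np.median(P[...,2]))
blob(c,64,84,(484,-4));blob(c,12,84,(465,-8),85)
blob(c,17,32,(601,119),140)
E
```

```text
2.2667
floor med 2.2705291286217175
blob 64 84 1999 mean [484.6  -3.   73.5] rect [482.6  -3.9] [66.5 32.9] 14.9
blob 12 84 4672 mean [476.6  -5.1  53.6] rect [467.1  -8.5] [136.   54.3] 14.1
blob 17 32 3793 mean [560.  118.8  25.4] rect [569.5 118.1] [105.9 175.5] 5.5
```

View pics/w1.png

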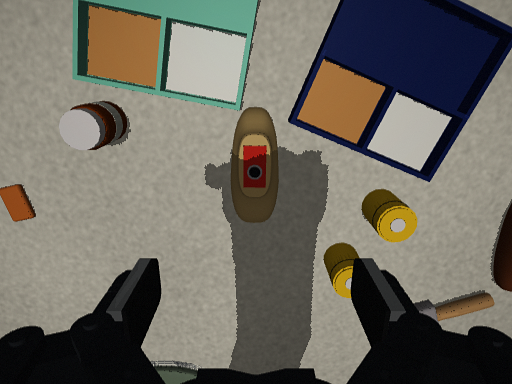

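The wrist view shows the sand last aligned with the jaws: patch at (255,172), block centre (483,-4), yaw 14.5°. The trays match the overhead fits. I'll grasp it now.

```bash
cat >> r.py <<'E'
def pick(xy,z,yaw,up=190,approach=30):
    t0=read_state()["time"]
    movep([*xy,z+approach+40],R(yaw))
    g=movel([*xy,z],max_speed=120,guard=15)
    clamp();s=read_state();print("guard",g,"z",s["eef_pos"].round(1),"gap",round(s["finger_gap"],1))
    movel([*xy,up],max_speed=150)
    s=read_state();print("up",s["eef_pos"].round(1),"gap",round(s["finger_gap"],1),"F",s["ft_force"].round(1),"dt",round(s["time"]-t0,1))
def place(xy,zplace,yaw,up=190):
    """zplace: TCP z expected at touch"""
    t0=read_state()["time"]
    movep([*xy,up],R(yaw))
    movel([*xy,zplace+12],max_speed=120)
    g=movel([*xy,zplace-4],max_speed=25,guard=5)
    s=read_state();print("touch",g,s["eef_pos"].round(1),"F",s["ft_force"].round(1),"gap",round(s["finger_gap"],1))
    open_gripper();movel([*xy,up],max_speed=200);print("t",read_state()["time"],"dt",round(read_state()["time"]-t0,1))
def traypt(tray,x,y):
    T={"mint":(601.,119.,5.5),"navy":(601.,-128.,-6.8)}[tray];a=np.radians(T[2]);c,s=np.cos(a),np.sin(a)
    return np.array([T[0]+c*x-s*y,T[1]+s*x+c*y])
E
python3 - <<'E'
from r import *
pick((483,-4),47,-75.5)
snap("w2")
E
```

```text
guard False z [483.2  -4.   47.5] gap 32.8
up [482.5  -4.  189.2] gap 32.8 F [-0.1 -0.6 -2.8] dt 3.0
```

View pics/w2.png

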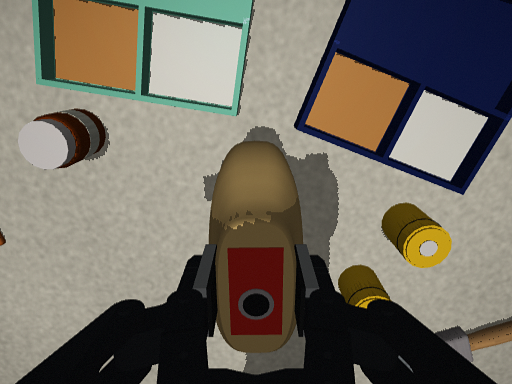

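```bash
python3 - <<'E'
from r import *
for n,c in (("w1",pickle.load(open("w1.pkl","rb"))),("top",pickle.load(open("d0.pkl","rb"))["top"]),("scene",pickle.load(open("d0.pkl","rb"))["scene"])):
    P=cloud(c).reshape(-1,3);a=np.radians(14.5);d=P[:,:2]-[483,-4]
    s=d@[np.cos(a),np.sin(a)];t=d@[-np.sin(a),np.cos(a)]
    print(n,[(i,int(np.median(P[(abs(s-i)<4)&(abs(t)<8),2])) if ((abs(s-i)<4)&(abs(t)<8)).any() else None) for i in range(-100,70,10)])
for y in(5.5,185.5):print(y,q7([*(traypt("mint",37.5,17)),190],y),q7([*(traypt("mint",37.5,17)),60],y))
E
```

```text
w1 [(-100, 1), (-90, 1), (-80, 23), (-70, 29), (-60, 33), (-50, 39), (-40, 45), (-30, 73), (-20, 73), (-10, 74), (0, 74), (10, 326), (20, 73), (30, 72), (40, 50), (50, 27), (60, 1)]
top [(-100, 0), (-90, 0), (-80, 21), (-70, 28), (-60, 33), (-50, 38), (-40, 45), (-30, 70), (-20, 72), (-10, 73), (0, 73), (10, 73), (20, 72), (30, 72), (40, 50), (50, 33), (60, 1)]
scene [(-100, -1), (-90, None), (-80, 19), (-70, 24), (-60, 32), (-50, None), (-40, None), (-30, 68), (-20, 69), (-10, 71), (0, 70), (10, 71), (20, 71), (30, 67), (40, 47), (50, 20), (60, -1)]
5.5 [ 0.14  0.7  -0.72  1.54  0.49  1.09 -0.6 ] [ 0.1   0.85 -0.65  1.62  0.62  0.89 -0.69]
185.5 [ 0.39  0.94 -1.28  1.52  0.91  1.36  2.27] [-0.93  1.21  1.22  1.68 -1.23  1.2  -2.43]
```

The height profile confirms the toe points to -x. Now I'll place it in the mint long bay.

```bash
python3 - <<'E'
from r import *
place(traypt("mint",37.5,17),52.5,5.5)
c=snap("w3");blob(c,64,90,traypt("mint",37.5,17));
print("want",traypt("mint",37.5,17))
E
```

```text
touch True [636.8 139.6  52.3] F [ 0.2 -0.7  7.2] gap 32.9
t 9.5917 dt 4.1
blob 64 90 3151 mean [636.1 143.3  77.9] rect [636.2 140.8] [33.7 68.1] 6.5
want [636.69797965 139.51595109]
```

View pics/w3.png

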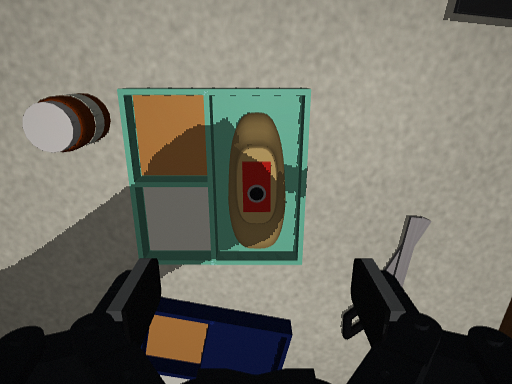

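The sand last sits in the long bay at (257,190), 1 mm from the target. Next is the red pot.

```bash
cat >> r.py <<'E'
def look(xy,yaw,name,zt,z=200):
    movep([*xy,z],R(yaw));c=snap(name);q,r=blob(c,zt-8,zt+12,xy,60);return np.array(r[0]),c
E
python3 - <<'E'
from r import *
for y in(-84.5,95.5):print(q7([590,320,190],y),q7([*traypt("mint",-44.5,42.5),60],y))
y=-84.5
p,c=look((590,320),y,"w4",60)
pick(p,30,y)
snap("w5")
E
```

```text
[-0.37  0.66 -0.35  1.49  0.25  1.04 -2.25] [-0.16  0.69 -0.31  1.85  0.32  0.65 -2.14]
[ 0.01  0.85 -1.05  1.47  0.76  1.26  0.54] [ 0.26  0.88 -0.96  1.82  0.9   0.94  0.55]
blob 52 72 1920 mean [590.6 323.2  60.9] rect [589.  323.2] [43.3 42.9] 7.8
guard False z [589.4 323.4  30.9] gap 42.3
up [588.7 322.9 189. ] gap 42.2 F [-0.6 -0.7 -1. ] dt 2.9
```

```bash
python3 -c "
import cv2,numpy as np
cv2.imwrite('pics/w45.png',cv2.resize(np.hstack([cv2.imread('pics/w4.png'),cv2.imread('pics/w5.png')]),(800,300)))"
```

```text
(no output)
```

View pics/w45.png

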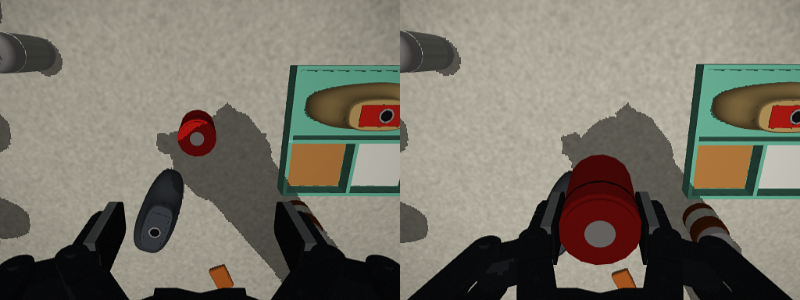

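The red pot is held square between the pads at (600,215). Placing it in the cork cell.

```bash
python3 - <<'E'
from r import *
p=traypt("mint",-44.5,42.5)
place(p,35.9,-84.5)
c=snap("w6");q,r=blob(c,52,80,p,50);print("want",p)
q,r=blob(c,66,95,traypt("mint",37.5,17),60)
E
```

```text
touch True [552.7 157.   35.9] F [-1.3 -0.7 11.2] gap 42.7
t 18.1583 dt 4.0
blob 52 80 2189 mean [554.4 157.5  65.6] rect [552.5 157.2] [43.3 43.4] 55.3
want [552.63142469 157.03920244]
blob 66 95 4064 mean [636.9 140.   78.5] rect [636.8 140. ] [33.4 67.8] 5.4
```

View pics/w6.png

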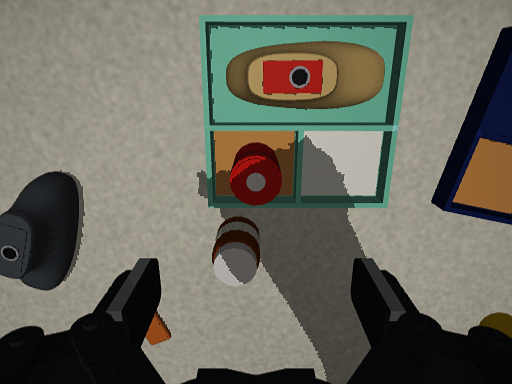

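The mint kit is complete: red pot at (255,182) in the cork cell, last centred in the bay. On to the brown last.

```bash
python3 - <<'E'
from r import *
movep([482,-354.5,250],R(-74));c=snap("w7")
blob(c,66,84,(482,-354.5),60);blob(c,12,84,(463,-357),85)
print(q7([*traypt("navy",37.5,17),60],-6.8))
E
```

```text
blob 66 84 1975 mean [ 481.9 -353.7   73.6] rect [ 480.5 -354. ] [65.8 33.7] 17.1
blob 12 84 4656 mean [ 474.7 -356.6   53.6] rect [ 465.  -359.8] [136.3  54.5] 17.9
[ 0.4   0.81 -0.5   1.63  0.49  0.83 -0.41]
```

View pics/w7.png

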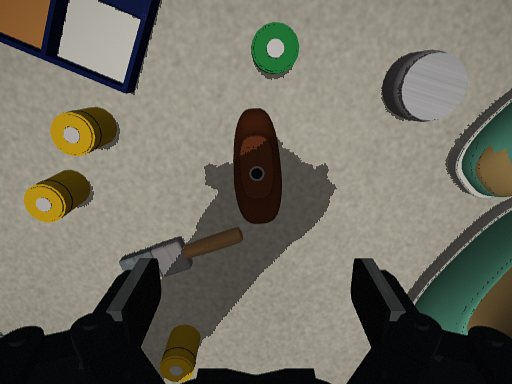

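The dark brown last is centred at (257,172), with nothing near the jaws. The green pot at (275,48) is well clear.

```bash
python3 - <<'E'
from r import *
pick((480.8,-354),47,-73)
s=read_state()
if 28<s["finger_gap"]<37:
    p=traypt("navy",37.5,17)
    place(p,52.5,-6.8)
    c=snap("w8");q,r=blob(c,66,90,p,60);print("want",p);blob(c,20,32,(601,-128),140)
E
```

```text
guard False z [ 481.  -354.1   47.6] gap 33.4
up [ 480.4 -353.8  189.1] gap 32.9 F [-0.5  0.  -2.9] dt 3.0
touch True [ 640.6 -115.7   52.4] F [-0.6 -0.4  6.6] gap 33.1
t 27.3167 dt 4.2
blob 66 90 3088 mean [ 640.9 -112.2   78.2] rect [ 640.7 -114.3] [67.4 33.8] 84.0
want [ 640.24907402 -115.55973517]
blob 20 32 6042 mean [ 595.4 -118.9   25.7] rect [ 601.3 -126.4] [175.3 169.5] 83.4
```

View pics/w8.png

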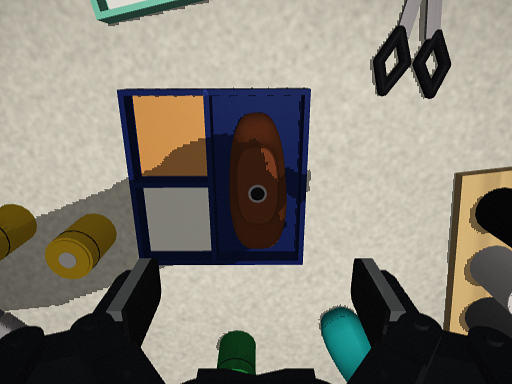

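The brown last is in place at (257,185), and the wrist fit of the navy tray agrees. Next is the yellow pot, the one nearest the navy tray and farthest from the base.

```bash
python3 - <<'E'
from r import *
p,c=look((461,-170.5),-75,"w9",60)
pick(p,30,-75)
if 38<read_state()["finger_gap"]<48:
    snap("w10")
    t=traypt("navy",-44.5,42.5)
    place(t,35.9,-66.8)
    c=snap("w11");q,r=blob(c,54,80,t,40);print("want",t)
cv2.imwrite('pics/w911.png',cv2.resize(np.hstack([cv2.imread('pics/w9.png'),cv2.imread('pics/w11.png')]),(800,300)))
E
```

```text
blob 52 72 1896 mean [ 460.9 -170.2   60.9] rect [ 459.6 -170.7] [43.3 42.4] 14.0
guard False z [ 459.8 -170.8   30.7] gap 42.9
up [ 459.1 -170.6  189.3] gap 42.4 F [ 0.4 -0.6 -0.2] dt 2.9
touch True [561.9 -80.6  35.8] F [-1.8 -0.2 10.9] gap 42.2
t 35.1667 dt 3.9
blob 54 80 2156 mean [563.  -79.7  65.7] rect [561.4 -80.4] [43.4 43.1] 74.6
want [561.84520354 -80.52998932]
```

View pics/w911.png

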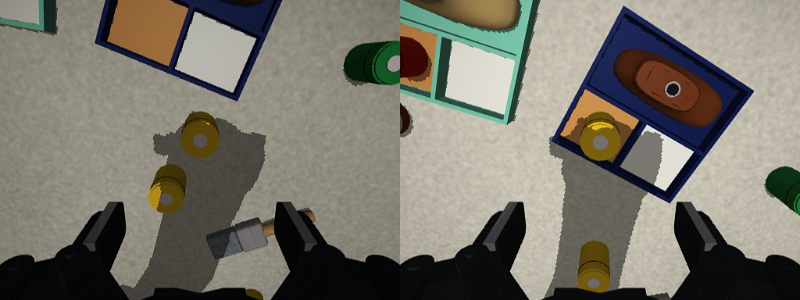

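The yellow pot is in the cork cell at (600,140) in the right panel. Last is the jar.

```bash
python3 - <<'E'
from r import *
p,c=look((472,167.5),-75,"w12",66)
pick(p,25,-75)
z=read_state()
if 40<z["finger_gap"]<50:
    snap("w13")
    t=traypt("navy",-44.5,-42.5)
    place(t,31.0,-66.8)
    c=snap("w14");q,r=blob(c,58,86,t,40);print("want",t)
    cv2.imwrite('pics/w1214.png',cv2.resize(np.hstack([cv2.imread('pics/w13.png'),cv2.imread('pics/w14.png')]),(800,300)))
E
```

```text
blob 58 78 1664 mean [470.9 168.7  67.1] rect [469.5 168.7] [39.5 38.7] 15.6
guard False z [469.8 168.7  25.7] gap 44.2
up [469.1 168.5 189.3] gap 43.9 F [ 0.8  0.2 -2.2] dt 3.0
touch True [ 551.7 -165.    30.8] F [-0.9  0.1  7.8] gap 44.2
t 43.9333 dt 4.6
blob 58 86 2105 mean [ 553.9 -163.5   70.7] rect [ 552.8 -164. ] [41.6 41.5] 63.9
want [ 551.78086624 -164.9320575 ]
```

View pics/w1214.png

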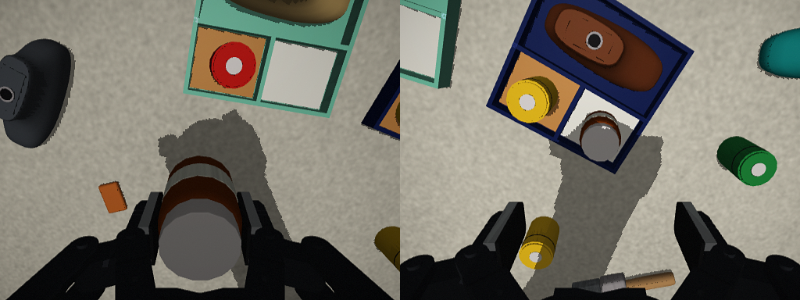

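All the placements look good. I'll back the arm away and make a final check with the fixed cameras.

```bash
python3 - <<'E'
from r import *
movep([350,-500,300],R(-74));wait(0.5)
c=camera("top");o=pickle.load(open("d0.pkl","rb"))["top"]
cv2.imwrite("pics/end.png",cv2.resize(c["image"],(768,576)))
for k,xy,lo,hi in(("sand",traypt("mint",37.5,17),69,90),("brown",traypt("navy",37.5,17),69,90),("red",traypt("mint",-44.5,42.5),57,75),("yel",traypt("navy",-44.5,42.5),57,75),("jar",traypt("navy",-44.5,-42.5),62,80)):
    print(k,xy.round(1));blob(c,lo,hi,xy,45)
for k,xy,lo in(("grey",(475,361),64),("green",(590,-339),52)):
    print(k);blob(o,lo,lo+20,xy,50);blob(c,lo,lo+20,xy,50)
s=read_state();print(s["time"],s["ft_force"].round(1))
E
```

```text
sand [636.7 139.5]
blob 69 90 263 mean [635.4 138.5  77.4] rect [636.2 138.8] [33.  64.2] 1.2
brown [ 640.2 -115.6]
blob 69 90 272 mean [ 639.6 -115.2   77.3] rect [ 641.1 -115.4] [65.8 34.9] 82.5
red [552.6 157. ]
blob 57 75 199 mean [551.8 156.3  65.1] rect [552.1 156.3] [41.5 42.1] 0.9
yel [561.8 -80.5]
blob 57 75 200 mean [560.5 -80.1  64.8] rect [561.1 -80.5] [42.1 41.8] 79.3
jar [ 551.8 -164.9]
blob 62 80 176 mean [ 551.  -163.6   70.9] rect [ 551.5 -164.1] [37.7 38.2] 53.1
grey
blob 64 84 287 mean [475.  360.2  72.2] rect [475.5 361.9] [34.5 65. ] 75.6
blob 64 84 290 mean [474.6 360.2  72.4] rect [475.2 361.3] [34.8 65.1] 76.5
green
blob 52 72 206 mean [ 589.7 -338.8   59.8] rect [ 591.  -339.3] [42.  44.1] 44.8
blob 52 72 204 mean [ 589.6 -338.6   60.1] rect [ 591. -340.] [42.  41.9] 57.2
46.0417 [-0.5  0.3 -0.5]
```

View pics/end.png

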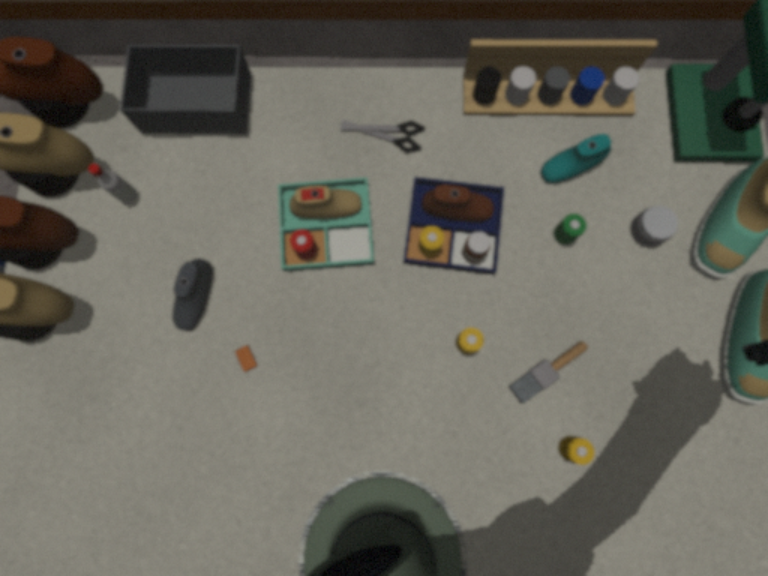

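The end picture shows both kits complete: mint tray at (325,225), navy tray at (455,225). The grey last at (193,293) and the green pot at (571,228) haven't moved. The arm is clear, so I'm handing in.

```bash
python3 -c "
from workcell import *
print(finish_job())"
```

```text
the job is handed in; nothing more can be done
None
```

Both kits are made up and the job is handed in, at about 46 s of the 128 s allowed. I finished the mint tray first (sand last, then red pot), then the navy tray (brown last, the yellow pot farthest from the base, amber jar).

**Placing:** In the last top-camera check, all five things were within about 2 mm of their targets and at the right height for standing on the tray floors. Each was lowered until it touched and then released, and all look upright. I judged tilt only from the pictures and the heights.

**Things to leave:** The grey last and green pot show no movement beyond about 1 mm of noise. The arm is clear of everything.

**Disagreement:** In the first pictures the scene and top cameras differed by up to 8 mm in x. I took the average to start, and the wrist camera corrected it before each grasp. The top camera read the sand last's yaw as 1° where the wrist camera read 5°, but position is what is judged. No check failed.

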